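Set up the table easel for a sitting

TASK

Get the table easel ready for a sitting: turn it on its turntable until its ledge is parallel to the table's front edge, and raise the frame and let it down gently, never letting it fall, so that its prop stands in the third notch from the lowest and carries it. Then stand the tall canvas from the drying rack upright on the middle of the ledge, white face out, leaning back flat against the frame. Leave everything else where it stands.

Things in the scene. Friction and masses are not known exactly. Their poses are not given: they have to be found in the camera images.
- easel_base: Black round foot of the table easel, 176 mm across, 13 mm high, fixed to the table. Origin: centre of its underside, on the vertical swivel axis.
- turntable (a joint): Swivel of the wooden easel deck on the foot, rad, positive anticlockwise from above, measured from the foot's own yaw (0 is not square with the table: see deck). Light friction (about 0.12 N m); stays where it is left; turns from -1.2 to 1.2.
- deck (a point): Centre of the deck's top face, on the swivel axis, 40 mm above the table. Turns with the deck: x points from the ledge side to the rear, y along the ledge, z up. The ledge is parallel to the front edge when this x is parallel to that of table_front. The deck (wood, 255 x 156 mm, from x = -102 to +153 mm) carries hinge cheeks in front and the toothed rack for the prop.
- easel_frame (a joint): Tilt of the frame above the horizontal, rad: 0.314 (18 degrees) lowered on its rest posts, 1.274 at most. The frame weighs about 0.55 kg (varies). The prop's four notches hold it at about 42, 52, 60 and 67 degrees (1st to 4th), each up to 2 degrees more or less: the rack is screwed on through slots and its place is not measured.
- hinge (a point): Middle of the frame's hinge axis, 62 mm above the table, 85 mm before the swivel axis. A wire prop hangs behind the frame; its foot bar trails over a saw-toothed rack. It drops into a notch when the frame is 1 to 1.5 degrees above that notch's angle; let down, the frame then bears on the prop. To go back a notch the prop would have to be lifted out by hand.
- rail (a point): Middle of the frame's top rail, the natural grip: a round wooden bar 14 mm across, 96 mm free between two stiles (14 mm wide, ending 12 mm past it), 135 mm from the hinge axis. Open space before and behind it; the prop's wires run 42 mm either side of the middle. Axes: x up the slope of the frame, y along the bar, z out of the frame's front.
- ledge (a point): Middle of the frame's ledge where its top meets the stiles' front plane, 22 mm up the slope from the hinge. x up the slope, y along the ledge, z out of the front. The ledge is 200 mm long, 22 mm deep from the stiles (z = 0) to a lip 4 mm thick that rises 6 mm. The stiles' front faces lie in z = 0 at y = 48 to 62 mm either side, up to x = 125 mm.
- tall_canvas: The tall stretched canvas, 130 wide (y) x 180 high (z) x 16 mm thick (x), 0.16 kg, standing in one of the two slots of the drying rack. Origin: centre of its bottom edge; z up its height; the white face looks to -x, the wooden stretcher bars show at +x.
- canvas_face (a point): Centre of the tall canvas's white face, 90 mm above its bottom edge, 8 mm before the canvas's mid plane.
- square_canvas: A square canvas, 130 x 130 x 16 mm, of the same make, in the other slot of the drying rack (76 mm away). Stays there. Origin and axes as the tall canvas.
- drying_rack: Plywood drying rack, 150 (x) x 110 (y) x 16 mm, fixed, with two slots across x = -38 and +38 mm, each between two pairs of dowels 64 mm high (tops at 80 mm) that leave 23 mm. The canvases stand on its 16 mm board. Origin: centre of its underside.
- table_front (a point): A fixed point on the bare tabletop that gives the direction of the front edge: x points straight away from the robot across the table, y along the front edge, z up.
- cup: Rinse cup, 83 mm across, 106 mm high, standing in front of the easel on the right. Stays. Origin: centre of its underside.
- palette: Paper plate used as a palette, 216 mm across, behind the easel on the left. Stays. Origin: centre of its underside.
- jug: White jug with a pump, 66 x 123 x 251 mm, at the back of the table. Stays. Origin: centre of its underside.
- tube: Tube, 193 mm long, 36 mm high, lying on the left. Stays. Origin: centre of its underside.
- brush: Brush with a blue handle, 209 mm long, lying in front of the easel on the left. Stays.
- marker: Marker pen with a black cap, 135 mm long, lying behind the easel on the right. Stays.
Not all that is in view belongs to the job. What is shaped like the tall_canvas but blue or purple is not meant.

How it is judged:
On the way, in this order (a step that is already met when the one before it is completed fails the run):
1. the easel is square with the table front and its frame stands in the third notch, let go (value of joint easel_frame between 0.986 and 1.108 rad and velocity of joint easel_frame between -0.03 and 0.03 rad/s and angle between the x axis of deck and the x axis of table_front, either way round below 0.07 rad and contact force between the fingers and anything else below 0.3 N), for 0.3 s.
2. the tall canvas stands on the ledge against the frame (x of tall_canvas in the frame of ledge between -0.006 and 0.008 m and z of tall_canvas in the frame of ledge between 0.004 and 0.017 m and angle between the x axis of tall_canvas and the z axis of ledge, either way round below 0.1 rad), for 0.2 s.
At the end, for the whole second after the job is handed in: Frame still in the third notch (tilt 0.986 to 1.108 rad); deck square with the table front within 0.07 rad; tall canvas still, right way up on the ledge between stiles and lip, within 25 mm of its middle, white face out, parallel to the frame within 0.1 rad (all of step 2 and value of joint easel_frame between 0.986 and 1.108 rad and velocity of joint easel_frame between -0.03 and 0.03 rad/s and angle between the x axis of deck and the x axis of table_front, either way round below 0.07 rad and y of tall_canvas in the frame of ledge between -0.025 and 0.025 m and angle between the z axis of tall_canvas and the x axis of ledge, either way round below 0.1 rad and x of canvas_face in the frame of ledge above 0.07 m and z of canvas_face in the frame of ledge above 0.012 m and linear speed of tall_canvas below 0.02 m/s); the robot touches nothing.
It fails at once if the frame is let fall (its tilt drops faster than 1 rad/s) (velocity of joint easel_frame below -1 rad/s).
It fails at once if the square canvas is shifted by more than 25 mm (distance of square_canvas from where it was at the start of the episode above 0.025 m).
It fails at once if the cup, palette, jug, tube, brush or marker is shifted by more than 30 mm (distance of any of cup, palette, jug, tube, brush, marker from where it was at the start of the episode above 0.03 m).
It also fails if it takes over 61 s, if anything falls off the work surface, if the arm or the gripper's body presses on something with over 40 N, if the wrist force passes 120 N, or if a joint passes its speed limit or range.

ROBOT

A 6-joint arm with a two-finger parallel gripper is mounted at the origin on the work surface; the furniture and walls round the work are solid. World frame = base frame: x ahead of the robot, y to its left, z up, the work surface at z = 0. Lengths are in m, angles in rad, forces in N, time in s.
With the tool pointing down it reaches from about 0.35 to 0.975 m from the base axis. Payload 4.9 kg.
Tool frame: the origin (TCP) lies on the front face of the gripper's body, between the roots of the fingers; the fingertips stand ctrl.tip_extent ahead of it and the grasp point (between the pads) lies 54 mm ahead of it (ctrl.tip_extent is the distance from the TCP to the fingertips, in m); z points along the fingers, y is the line along which they close (so a half turn about z gives the same grasp; the last joint's range is limited). The gripper opens to 85 mm and grips with 20 to 120 N. Pads are 22 mm wide; open, the fingers measure 114 mm over their backs; the gripper's body (76 mm by 85 mm) begins 54 mm behind the grasp point. The pads swing forward as they close: fully open they stand 13 mm farther back than shut.
Start: joints at [1.025, 0.053, 1.613, -0, 1.476, -0.119], TCP at [0.259, 0.569, 0.304] pointing down, gripper open.
Joint ranges: [-3.01, 3.01], [-1.01, 2.22], [0.06, 2.58], [-1.02, 4.17], [0.09, 2.62], [-3.14, 3.14]. Speed limits (rad/s): [2.57, 2.57, 3.14, 3.14, 3.14, 3.14].

INTERFACE

Orientations are given as a rotation vector (axis times angle).
In Python, from station import ctrl gives the robot as it stands.
- The arm moves only by the tool apply_moves, never from a script. Its argument "rows" is one flat list of numbers, 6 for each row, row after row: the shift along the tool's x, y, z normalised to -1 to 1, where 1 is 0.6 m, then the turn, a rotation vector about the tool's x, y, z normalised to -1 to 1, where 1 is 90 degrees. A call has 1 to 20 rows; each row is the pose to reach, as a shift and turn from the pose commanded when the call began, along the tool's axes at that moment; what a row does not reach only later rows make up. A row lasts 1/10 s, in which the tool goes at most 50 mm and 8.59 degrees, less where a joint would pass 70% of its speed; a pose out of reach is approached as far as the arm can. A call with a number of a shift or a turn outside -1 to 1 is refused whole. A call with a gripper value outside its range is refused whole. "grip" is the opening, from 0 (shut) to 1 (fully open), set as the call begins (left out, the last holds). The fingers move at their own pace and stop on an object; "grip_force" is the grip in N (left out, the last holds). Time passes only in rows, so rows that repeat a pose let the fingers close. It gives the time, the measured TCP pose, the force, the opening and the grip force at its end, in the units of the state.
- ctrl.get_obs(): the state, without advancing time (a new reading comes with each control period).
- ctrl.get_image(name): name is "side" or "top"; returns (picture, depth): 384x512x3 uint8, blue, green, red; 384x512 float32, m along the optical axis (not along the pixel's ray), 0 where there is no reading.
- ctrl.camera_model(name): a dict with "mtx" (3x3 intrinsics, pixels), "k1" (the pictures are not rectified: a ray, as slopes to the right and down, at radius r is drawn at 1 + k1 r^2 times it, then the intrinsics apply), "R" (3x3) and "t" (3): a world point X has camera coordinates R X + t. Camera axes: x right, y down, z forward; pixel columns grow to the right and rows downward; lengths in m; the calibration is good to about 2 mm. A picture is of the moment at which its call begins. camera_model takes no time and is no camera call.
- ctrl.finish_job(): hands the job in; it is judged then, once.
The state is a dict: "t": time; "q": joint angles; "dq": joint speeds; "effort": joint torques, N m; "tool_pos": TCP position; "tool_rot": TCP orientation; "contact_force": force on the tool from outside, world axes, zero at the start; "wrist_torque": the same for the moment, N m; "opening": finger opening in m; "grip_force": force on a finger pad.
Only numpy, scipy, OpenCV 4.12 (cv2) and the standard library are available. Lean on these libraries where they do the work, as an engineer would, in place of code of your own. Each camera call takes 0.05 s, during which the arm holds its last target. There are 200 camera calls.

## Working session

There is one attempt and no reset: what is moved stays moved. The work goes in short steps, Python scripts to look and compute and a tool call to move; the robot and the scene stay as the last step left them, time stands still between calls to the robot, and variables do not carry over. Pictures are saved under pics/ and viewed, at most 10 in all, crops included, and the job is handed in when it is done.

Besides the shell and the picture viewer there is one more tool, called as name(argument=value, ...) on one line, values as JSON. apply_moves: Moves the arm, as the interface text tells. Its arguments: {"type":"object","properties":{"rows":{"type":"array","items":{"type":"number"}},"grip":{"type":"number"},"grip_force":{"type":"number"}},"required":["rows"]}

```bash
ls; mkdir -p pics
python3 - <<'E'
from station import ctrl
import cv2,numpy as np
np.set_printoptions(precision=4,suppress=True)
for n in("side","top"):
    im,d=ctrl.get_image(n); cv2.imwrite(f"pics/{n}0.png",im); np.savez(f"{n}0.npz",im=im,d=d)
    m=ctrl.camera_model(n); print(n,m)
print(ctrl.get_obs(),ctrl.tip_extent)
E
```

```text
pics
side {'mtx': array([[442.2741,   0.    , 256.4295],
       [  0.    , 442.2741, 191.4713],
       [  0.    ,   0.    ,   1.    ]]), 'k1': 0.016258258632072684, 'R': array([[-0.8874, -0.4607, -0.0176],
       [-0.1566,  0.3372, -0.9283],
       [ 0.4336, -0.821 , -0.3714]]), 't': array([0.4794, 0.223 , 1.5508])}
top {'mtx': array([[472.7819,   0.    , 255.723 ],
       [  0.    , 472.7819, 189.1903],
       [  0.    ,   0.    ,   1.    ]]), 'k1': -0.1455755592715136, 'R': array([[-0.0381, -0.9992,  0.0092],
       [-0.8002,  0.025 , -0.5992],
       [ 0.5985, -0.0302, -0.8006]]), 't': array([-0.0505,  0.5102,  1.5242])}
{'t': 0.1, 'q': array([ 1.025 ,  0.0533,  1.6142,  0.    ,  1.476 , -0.119 ]), 'dq': array([-0.    , -0.0003, -0.0045,  0.0005, -0.0013,  0.0002]), 'effort': array([  0.0005, -39.4899, -37.1366,  -0.0002,   0.0038,   0.    ]), 'tool_pos': array([0.2585, 0.5686, 0.3028]), 'tool_rot': array([-0.6652, -3.0697,  0.0028]), 'contact_force': array([-0.4138, -0.2308,  0.0963]), 'wrist_torque': array([ 0.0205, -0.0066, -0.0427]), 'grip_force': 0.0, 'opening': 0.085133060535249} 0.0726
```

View pics/top0.png

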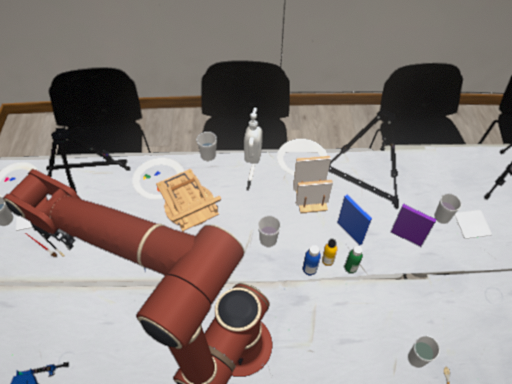

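View pics/side0.png

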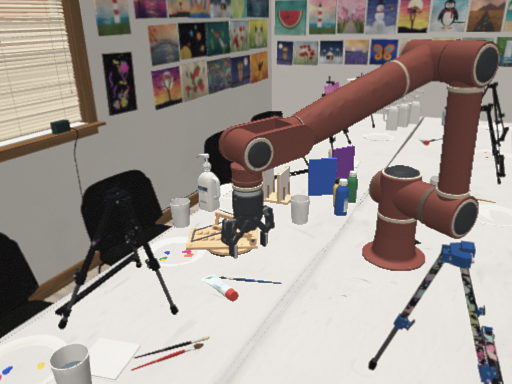

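Top view: the easel is at (188,198), and the drying rack at (313,185) holds two white canvases. Candidates for the tall canvas are the rear white panel (311,172), the front white panel (315,192), the blue one (353,220) and the purple one (413,225). By the description it is a white one in the rack, the taller of the two. I'll check that in a close crop.

```bash
cat > h.py <<'E'
import numpy as np,cv2
from station import ctrl
from scipy.spatial.transform import Rotation as Rn
np.set_printoptions(precision=4,suppress=True)
def cloud(n,d):
    m=ctrl.camera_model(n);K=m["mtx"];v,u=np.mgrid[:384,:512]
    p=np.stack([u,v],-1).reshape(-1,1,2).astype(float)
    s=cv2.undistortPoints(p,K,np.array([m["k1"],0,0,0,0])).reshape(384,512,2)
    X=np.concatenate([s,np.ones((384,512,1))],-1)*d[...,None]
    return (X-m["t"])@m["R"]   # R^T (X-t)
def proj(n,P):
    m=ctrl.camera_model(n)
    return cv2.projectPoints(np.atleast_2d(P).astype(float),cv2.Rodrigues(m["R"])[0],m["t"],m["mtx"],np.array([m["k1"],0,0,0,0]))[0][:,0]
def snap(n,tag):
    im,d=ctrl.get_image(n);np.savez(f"{n}{tag}.npz",im=im,d=d);return im,cloud(n,d)
def load(n,tag):
    z=np.load(f"{n}{tag}.npz");return z["im"],cloud(n,z["d"])
E
python3 - <<'E'
from h import *
im,P=load("top","0")
c=im[130:250,145:345]
cv2.imwrite("pics/c1.png",cv2.resize(c,None,fx=4,fy=4,interpolation=cv2.INTER_CUBIC))
for (u,v) in [(311,165),(311,178),(300,165),(326,165),(315,190),(315,200),(302,190),(328,190),(313,210),(188,198),(30,282),(150,280),(330,278),(450,272)]: print(u,v,P[v,u])
# front edge / table
E
```

```text
311 165 [ 0.6202 -0.2807  0.1634]
311 178 [ 0.6168 -0.288   0.0883]
300 165 [ 0.6113 -0.2372  0.1755]
326 165 [ 0.6272 -0.3399  0.153 ]
315 190 [ 0.5405 -0.2923  0.1125]
315 200 [ 0.5417 -0.2998  0.0459]
302 190 [ 0.5425 -0.2435  0.1118]
328 190 [ 0.5472 -0.3439  0.1013]
313 210 [ 0.5159 -0.2924  0.0157]
188 198 [0.5724 0.1912 0.038 ]
30 282 [0.2333 0.7539 0.0138]
150 280 [0.2394 0.3148 0.0087]
330 278 [ 0.2303 -0.3243  0.0021]
450 272 [ 0.2375 -0.7804 -0.0105]
```

View pics/c1.png

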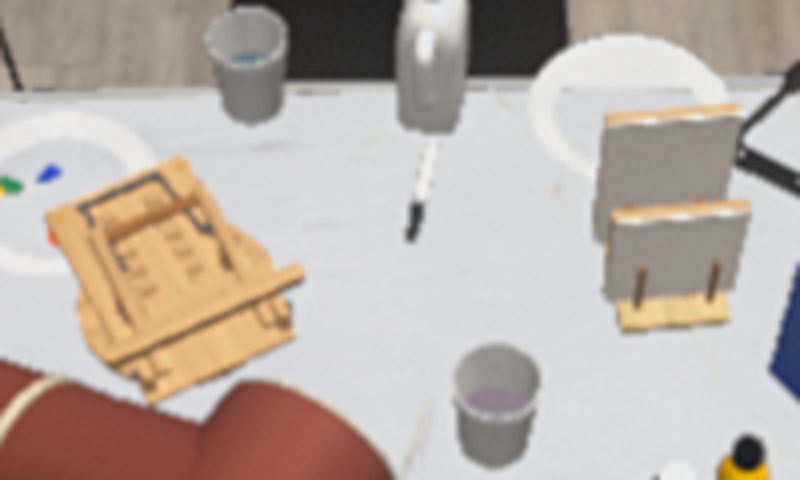

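The crop shows the taller white panel behind (top edge at crop (605–740,112)) and the square one in front (top edge at (612–750,210)). So the tall canvas is the rear panel, with its white face towards the robot. The top rail is the brown bar at crop (105–200,240–200), and the ledge runs (110,362)–(302,268).

Run:
```python
from h import *
for n in("top","side"):
    im,P=load(n,"0"); Q=P.reshape(-1,3); hsv=cv2.cvtColor(im,cv2.COLOR_BGR2HSV).reshape(-1,3).astype(int)
    x,y,z=Q.T
    white=(hsv[:,1]<30)&(hsv[:,2]>150)
    t=white&(x>.3)&(x<.85)&(abs(y)<.5)&(abs(z)<.015)
    A=np.c_[Q[t][:,:2],np.ones(t.sum())];pl=np.linalg.lstsq(A,Q[t][:,2],rcond=None)[0];print(n,"table",pl,t.sum(),np.std(A@pl-Q[t][:,2]))
    zc=z-(pl[0]*x+pl[1]*y+pl[2])
    wood=(hsv[:,0]>8)&(hsv[:,0]<24)&(hsv[:,1]>70)
    e=wood&(x>.4)&(x<.8)&(y>.02)&(y<.4)
    print("z hist",np.histogram(zc[e],np.arange(0,.16,.008)))
    dk=e&(abs(zc-.04)<.006)
    print("deck rect",cv2.minAreaRect(Q[dk][:,:2].astype(np.float32)*1000),dk.sum(), "z",np.median(zc[dk]))
    # canvases: white-ish gray in rack region
    r=(x>.45)&(x<.75)&(y>-.42)&(y<-.15)&(zc>.03)
    print("rack region",r.sum(),Q[r].min(0),Q[r].max(0))
    for a,b in((.585,.66),(.5,.575)):
        c=r&(x>a)&(x<b)&(zc>.09)
        if c.sum()<30: continue
        q=Q[c]; A=np.c_[q[:,1:],np.ones(len(q))];w=np.ones(len(q),bool)
        for _ in range(5):
            s=np.linalg.lstsq(A[w],q[w,0],rcond=None)[0];rs=q[:,0]-A@s;w=abs(rs)<.006
        print(" canvas x=%.4f y + %.4f z + %.4f"%tuple(s),w.sum(),"y",np.percentile(q[:,1],[1,50,99]),"z",np.percentile(zc[c],[1,99]))
# edges of table from top image
im,P=load("top","0");g=cv2.cvtColor(im,cv2.COLOR_BGR2GRAY)
for rng in((262,295),(140,165)):
    pts=[]
    for u in list(range(10,140,4))+list(range(300,500,4)):
        col=cv2.GaussianBlur(g,(1,5),0)[rng[0]:rng[1],u].astype(int)
        v=rng[0]+int(np.argmin(col)); pts.append(P[v,u])
    pts=np.array(pts);pts=pts[np.isfinite(pts).all(1)]
    A=np.c_[pts[:,1],np.ones(len(pts))];w=np.ones(len(pts),bool)
    for _ in range(8):
        s=np.linalg.lstsq(A[w],pts[w,0],rcond=None)[0];rs=pts[:,0]-A@s;w=abs(rs)<.01
    print("edge x=",s,w.sum(),len(pts),np.std(rs[w]))
```

```text
top table [-0.0007  0.0023  0.0029] 15601 0.004321044819280605
z hist (array([  2,   3,  52, 266, 812, 276,  24,  61, 105, 145,  81, 181, 201,
        83,  10,   0,   0,   0,   0]), array([0.   , 0.008, 0.016, 0.024, 0.032, 0.04 , 0.048, 0.056, 0.064,
       0.072, 0.08 , 0.088, 0.096, 0.104, 0.112, 0.12 , 0.128, 0.136,
       0.144, 0.152]))
deck rect ((570.9598388671875, 197.84060668945312), (258.6390686035156, 153.25509643554688), 28.12760353088379) 881 z 0.03771382225805819
rack region 1839 [ 0.45   -0.42    0.0321] [ 0.7222 -0.2196  0.2011]
 canvas x=-0.0773 y + 0.0164 z + 0.5952 603 y [-0.3496 -0.2836 -0.2211] z [0.0914 0.1969]
 canvas x=-0.0764 y + 0.0597 z + 0.5144 336 y [-0.3542 -0.2906 -0.2251] z [0.0907 0.1476]
side table [0.0003 0.0024 0.0029] 9511 0.002854194043772629
z hist (array([ 15,  18,  93, 136, 582,  80,  11,  17,  28,  19,  25,  43,  52,
        53,   0,   0,   0,   0,   0]), array([0.   , 0.008, 0.016, 0.024, 0.032, 0.04 , 0.048, 0.056, 0.064,
       0.072, 0.08 , 0.088, 0.096, 0.104, 0.112, 0.12 , 0.128, 0.136,
       0.144, 0.152]))
deck rect ((573.1633911132812, 203.49728393554688), (251.57296752929688, 151.60064697265625), 27.154796600341797) 567 z 0.036469915370596254
rack region 772 [ 0.45   -0.4185  0.0323] [ 0.6532 -0.2138  0.1793]
 canvas x=-0.0801 y + 0.0099 z + 0.5987 120 y [-0.3399 -0.2621 -0.2165] z [0.0902 0.1447]
 canvas x=-0.0704 y + 0.0364 z + 0.5223 143 y [-0.3532 -0.2715 -0.2201] z [0.0907 0.1457]
edge x= [-0.0013  0.2351] 61 83 0.004265358589961621
edge x= [0. 0.] 0 83 nan
  ret = _var(a, axis=axis, dtype=dtype, out=out, ddof=ddof,
  arrmean = um.true_divide(arrmean, div, out=arrmean,
  ret = ret.dtype.type(ret / rcount)
```

```bash
cat >> h.py <<'E'
def down(yaw): # tool pointing down, tool y at yaw
    c,s=np.cos(yaw),np.sin(yaw); return np.array([[-s,c,0],[c,s,0],[0,0,-1.]]).T
def delta(pos,R):
    o=ctrl.get_obs();R0=Rn.from_rotvec(o["tool_rot"]).as_matrix()
    d=R0.T@(np.array(pos)-o["tool_pos"]);w=Rn.from_matrix(R0.T@R).as_rotvec()
    return np.r_[d/.6,w/(np.pi/2)].round(4)
E
python3 - <<'E'
from h import *
a=np.deg2rad(27.6);ax=np.array([.5495,.1888])
for n in("top","side"):
    im,P=load(n,"0");Q=P.reshape(-1,3);hsv=cv2.cvtColor(im,cv2.COLOR_BGR2HSV).reshape(-1,3).astype(int)
    wood=(hsv[:,0]>5)&(hsv[:,0]<24)&(hsv[:,1]>70)
    d=Q[:,:2]-ax; u=d@[np.cos(a),np.sin(a)]; v=d@[-np.sin(a),np.cos(a)]; z=Q[:,2]-.003
    for lab,m in (("rail",(abs(u-.043)<.025)&(abs(v)<.045)&(z>.088)),("stile L",(u>-.04)&(u<.06)&(abs(v-.055)<.02)&(z>.07)),("stile R",(u>-.04)&(u<.06)&(abs(v+.055)<.02)&(z>.07)),("ledge",(abs(u+.07)<.04)&(abs(v)<.12)&(z>.065))):
        m=m&wood
        if m.sum()<8: continue
        f=np.polyfit(v[m],u[m],1)
        print(n,lab,m.sum(),"u",np.percentile(u[m],[3,50,97]),"v",np.percentile(v[m],[3,50,97]),"z",np.percentile(z[m],[3,50,97]),"du/dv",f[0])
im,P=load("top","0")
for p in [(20,152),(110,152),(215,152),(330,149),(400,148),(470,147)]:print(p,P[p[1]-3:p[1]+6:2,p[0],0])
print(delta([.588,.209,.258],down(a)))
for nm,p in (("cup",(269,222)),("jug",(253,150)),("cupback",(207,140)),("marker",(249,183))):print(nm,P[p[1],p[0]])
E
```

```text
top rail 85 u [0.0338 0.041  0.0507] v [-0.0415 -0.0001  0.0431] z [0.0959 0.1041 0.112 ] du/dv -0.0605346027895608
top stile L 119 u [-0.0379  0.0097  0.0485] v [0.037  0.051  0.0584] z [0.0734 0.0954 0.1121] du/dv -0.6648844553324642
top stile R 135 u [-0.0384  0.0115  0.0495] v [-0.0625 -0.0527 -0.0375] z [0.0719 0.093  0.1115] du/dv 0.7484753316547021
top ledge 504 u [-0.0861 -0.0738 -0.0335] v [-0.0881  0.0008  0.087 ] z [0.0665 0.0867 0.1017] du/dv -0.017831608223251794
side rail 38 u [0.0399 0.045  0.052 ] v [-0.044  -0.003   0.0411] z [0.1017 0.1064 0.1092] du/dv 0.02368021985273186
side stile L 54 u [-0.0297  0.0408  0.0546] v [0.0407 0.0568 0.0631] z [0.0825 0.1009 0.1105] du/dv 0.23124327166468633
side stile R 68 u [-0.0057  0.0238  0.0528] v [-0.0604 -0.0524 -0.0418] z [0.0851 0.0964 0.1075] du/dv 1.006762725716236
side ledge 68 u [-0.0877 -0.0708 -0.0316] v [0.0297 0.0768 0.0984] z [0.0657 0.0754 0.0963] du/dv -0.3642195363996586
(20, 152) [1.5272 1.5084 1.4945 1.4806 0.848 ]
(110, 152) [1.1254 1.1009 0.8515 0.8427 0.7124]
(215, 152) [0.8095 0.8101 0.8129 0.8136 0.818 ]
(330, 149) [1.4966 1.4811 0.837  0.8231 0.8137]
(400, 148) [0.8609 0.8448 0.8313 0.8155 0.8078]
(470, 147) [0.8586 0.8467 0.8399 0.8239 0.8043]
[-0.748  -0.3181  0.075  -0.0012  0.0003  0.4216]
cup [ 0.4365 -0.1155  0.0621]
jug [ 0.7636 -0.0678  0.0932]
cupback [0.8606 0.1232 0.0543]
marker [ 0.6568 -0.0483  0.014 ]
```

apply_moves(rows=[-0.748,-0.318,0.075,0,0,0.4216,-0.748,-0.318,0.075,0,0,0.4216,-0.748,-0.318,0.075,0,0,0.4216,-0.748,-0.318,0.075,0,0,0.4216,-0.748,-0.318,0.075,0,0,0.4216,-0.748,-0.318,0.075,0,0,0.4216,-0.748,-0.318,0.075,0,0,0.4216,-0.748,-0.318,0.075,0,0,0.4216,-0.748,-0.318,0.075,0,0,0.4216,-0.748,-0.318,0.075,0,0,0.4216,-0.748,-0.318,0.075,0,0,0.4216,-0.748,-0.318,0.075,0,0,0.4216,-0.748,-0.318,0.075,0,0,0.4216,-0.748,-0.318,0.075,0,0,0.4216,-0.748,-0.318,0.075,0,0,0.4216], grip=0.6)

```text
t: 1.6
tool_pos: [0.5876, 0.2105, 0.2591]
tool_rot: [1.625, 2.689, 0.0]
contact_force: [0.1, -0.5, -0.1]
opening: 0.0516
grip_force: 0.0
```

Run:
```python
from h import *
o=ctrl.get_obs();print(o["t"],o["q"],o["tool_pos"],o["contact_force"],o["opening"])
print(delta([.588,.209,.156],down(np.deg2rad(27.6))))
```

```text
1.6 [ 0.2249  0.0812  1.6586  0.0001  1.4015 -0.2587] [0.5876 0.2105 0.2591] [ 0.1381 -0.4707 -0.1074] 0.05157559218703602
[-0.0026 -0.0007  0.1719  0.0002 -0.      0.0012]
```

apply_moves(rows=[-0.0026,0,0.04,0,0,0.001,-0.0026,0,0.08,0,0,0.001,-0.0026,0,0.12,0,0,0.001,-0.0026,0,0.15,0,0,0.001,-0.0026,0,0.172,0,0,0.001,-0.0026,0,0.172,0,0,0.001])

```text
t: 2.2
tool_pos: [0.5875, 0.2082, 0.1534]
tool_rot: [-1.627, -2.684, 0.004]
contact_force: [0.5, 0.8, -0.2]
opening: 0.0509
grip_force: 0.0
```

apply_moves(rows=[0,0,0,0,0,0,0,0,0,0,0,0,0,0,0,0,0,0,0,0,0,0,0,0,0,0,0,0,0,0,0,0,0,0,0,0,0,0,0,0,0,0,0,0,0,0,0,0], grip=0, grip_force=40)

```text
t: 3.0
tool_pos: [0.5886, 0.2077, 0.1574]
tool_rot: [-1.629, -2.685, 0.003]
contact_force: [-6.4, -2.3, 6.2]
opening: 0.0131
grip_force: 39.2
```

Run:
```python
from h import *
o=ctrl.get_obs();print(o)
im,P=snap("side","1");c=im[180:270,160:310]
cv2.imwrite("pics/s1.png",cv2.resize(c,None,fx=5,fy=5,interpolation=cv2.INTER_CUBIC))
```

```text
{'t': 3.0, 'q': array([ 0.2204,  0.1812,  1.7287, -0.0009,  1.2338, -0.2598]), 'dq': array([-0.0007,  0.0011,  0.0017, -0.003 , -0.0003,  0.0002]), 'effort': array([  0.23  , -38.9215, -34.1369,   0.3432,  -1.7608,   0.0588]), 'tool_pos': array([0.5886, 0.2077, 0.1574]), 'tool_rot': array([-1.6286, -2.6855,  0.0031]), 'contact_force': array([-6.382 , -2.2864,  6.2401]), 'wrist_torque': array([-0.4101,  1.0156,  0.0616]), 'grip_force': 39.18616533279419, 'opening': 0.013078459464550368}
```

View pics/s1.png

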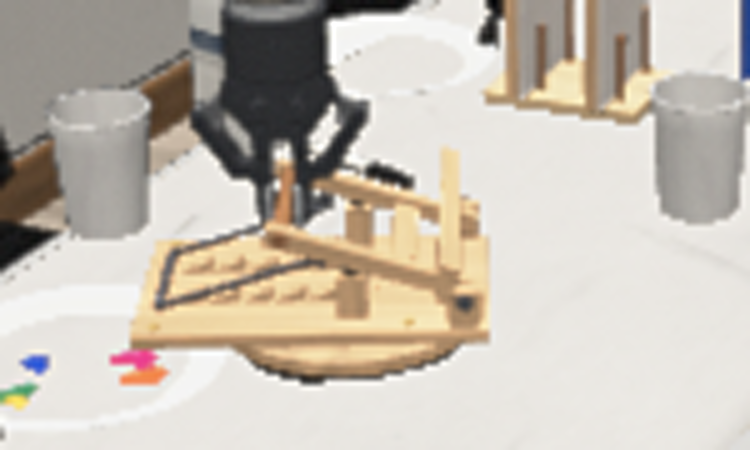

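The jaws hold the rail (crop (285,200)), the frame is down, and the prop trails over the four teeth at crop (170–330,260–300). Next I'll turn the deck by -27.6°.

Run:
```python
from h import *
o=ctrl.get_obs();R0=Rn.from_rotvec(o["tool_rot"]).as_matrix();ax=np.array([.5495,.1888,0])
p0=o["tool_pos"];rows=[]
for a in list(np.linspace(0,-27.6,11)[1:]):
    T=Rn.from_euler("z",a,degrees=True).as_matrix()
    p=ax+T@(p0-ax); rows.append(np.r_[R0.T@(p-p0)/.6,Rn.from_matrix(R0.T@T@R0).as_rotvec()/(np.pi/2)].round(4))
print(np.array(rows).tolist())
```

```text
[[-0.0035, -0.0002, 0.0, 0.0, 0.0001, 0.0307], [-0.0069, -0.0005, 0.0, 0.0, 0.0001, 0.0613], [-0.0104, -0.0011, 0.0, 0.0, 0.0002, 0.092], [-0.0138, -0.0018, 0.0, 0.0, 0.0003, 0.1227], [-0.0172, -0.0026, 0.0, 0.0, 0.0003, 0.1533], [-0.0205, -0.0036, 0.0, 0.0001, 0.0004, 0.184], [-0.0238, -0.0048, 0.0, 0.0001, 0.0005, 0.2147], [-0.027, -0.0061, 0.0, 0.0001, 0.0005, 0.2453], [-0.0302, -0.0076, 0.0, 0.0001, 0.0006, 0.276], [-0.0333, -0.0092, 0.0, 0.0001, 0.0007, 0.3067]]
```

apply_moves(rows=[-0.0035,-0.0002,0,0,0,0.031,-0.007,-0.0005,0,0,0,0.061,-0.0104,-0.0011,0,0,0,0.092,-0.0138,-0.0018,0,0,0,0.123,-0.0172,-0.0026,0,0,0,0.153,-0.0205,-0.0036,0,0,0,0.184,-0.0238,-0.0048,0,0,0,0.215,-0.027,-0.0061,0,0,0,0.245,-0.0302,-0.0076,0,0,0,0.276,-0.0333,-0.0092,0,0,0,0.307,-0.0333,-0.0092,0,0,0,0.307,-0.0333,-0.0092,0,0,0,0.307,-0.0333,-0.0092,0,0,0,0.307])

```text
t: 4.35
tool_pos: [0.5947, 0.1877, 0.1575]
tool_rot: [2.221, 2.218, 0.004]
contact_force: [3.9, -1.2, 4.7]
opening: 0.0124
grip_force: 39.2
```

```bash
cat > deck.py <<'E'
from h import *
import sys
def deck(tag):
    for n in("top","side"):
        im,P=snap(n,tag);Q=P.reshape(-1,3);hsv=cv2.cvtColor(im,cv2.COLOR_BGR2HSV).reshape(-1,3).astype(int)
        wood=(hsv[:,0]>8)&(hsv[:,0]<24)&(hsv[:,1]>70);x,y,z=Q.T;z=z-.003
        dk=wood&(x>.4)&(x<.8)&(y>.02)&(y<.4)&(abs(z-.038)<.006)
        print(n,cv2.minAreaRect(Q[dk][:,:2].astype(np.float32)*1000),dk.sum())
if __name__=="__main__":
    o=ctrl.get_obs();print(o["tool_pos"],o["tool_rot"],o["contact_force"],o["wrist_torque"],o["q"]);deck(sys.argv[1])
E
python3 deck.py 2
```

```text
[0.5947 0.1877 0.1575] [2.2211 2.2178 0.0043] [ 3.9174 -1.213   4.7389] [-0.3064 -0.5573 -0.0363] [ 0.1867  0.1772  1.7331 -0.0009  1.2274  0.1885]
top ((616.7642822265625, 176.16201782226562), (72.07304382324219, 200.71351623535156), 39.99013900756836) 56
side ((575.2036743164062, 192.61685180664062), (160.7736053466797, 252.04953002929688), 88.83622741699219) 760
```

```bash
cat > arc.py <<'E'
from h import *
import sys
def arc(h,degs):
    o=ctrl.get_obs();R0=Rn.from_rotvec(o["tool_rot"]).as_matrix();p0=o["tool_pos"];rows=[]
    h=np.array(h)
    for a in degs:
        T=Rn.from_euler("y",-a,degrees=True).as_matrix();p=h+T@(p0-h)
        rows.append(np.r_[R0.T@(p-p0)/.6,Rn.from_matrix(R0.T@T@R0).as_rotvec()/(np.pi/2)].round(4))
    print(np.array(rows).tolist())
E
python3 -c "
from arc import *
arc([.4663,.1877,.062],np.linspace(0,24,11)[1:])"
```

```text
[[-0.0, -0.0068, -0.0088, -0.0267, 0.0, 0.0], [-0.0, -0.014, -0.0174, -0.0533, 0.0001, 0.0], [-0.0, -0.0215, -0.0256, -0.08, 0.0001, 0.0], [-0.0001, -0.0294, -0.0336, -0.1067, 0.0002, 0.0], [-0.0001, -0.0376, -0.0412, -0.1333, 0.0002, 0.0], [-0.0001, -0.0461, -0.0484, -0.16, 0.0003, 0.0], [-0.0001, -0.0549, -0.0553, -0.1867, 0.0003, 0.0], [-0.0001, -0.064, -0.0618, -0.2133, 0.0004, 0.0], [-0.0001, -0.0733, -0.0679, -0.24, 0.0004, 0.0], [-0.0001, -0.0829, -0.0736, -0.2667, 0.0004, 0.0]]
```

apply_moves(rows=[0,-0.0068,-0.0088,-0.0267,0,0,0,-0.014,-0.0174,-0.0533,0,0,0,-0.0215,-0.0256,-0.08,0,0,0,-0.0294,-0.0336,-0.1067,0,0,0,-0.0376,-0.0412,-0.1333,0,0,0,-0.0461,-0.0484,-0.16,0,0,0,-0.0549,-0.0553,-0.1867,0,0,0,-0.064,-0.0618,-0.2133,0,0,0,-0.0733,-0.0679,-0.24,0,0,0,-0.0829,-0.0736,-0.2667,0,0,0,-0.0829,-0.0736,-0.2667,0,0])

```text
t: 5.55
tool_pos: [0.5442, 0.1878, 0.2018]
tool_rot: [1.988, 1.986, 0.428]
contact_force: [4.9, -2.4, 2.6]
opening: 0.0123
grip_force: 39.6
```

```bash
cat > tilt.py <<'E'
from h import *
def st(h=(.4663,.062),off=.0538):
    o=ctrl.get_obs();R=Rn.from_rotvec(o["tool_rot"]).as_matrix()
    g=o["tool_pos"]+off*R[:,2]; d=g[[0,2]]-h
    print("t",o["t"],"tool tilt",np.rad2deg(np.arctan2(R[0,2],-R[2,2])).round(2)+18,"tilt from rail",np.rad2deg(np.arctan2(d[1],d[0])).round(2),"r",np.hypot(*d).round(4),"grasp",g,"F",o["contact_force"],"M",o["wrist_torque"],"q",o["q"],o["opening"])
if __name__=="__main__":st()
E
python3 tilt.py; python3 -c "
from arc import *
arc([.4663,.1877,.062],np.linspace(0,21,11)[1:])"
```

```text
t 5.55 tool tilt 42.33 tilt from rail 42.23 r 0.1351 grasp [0.5664 0.1878 0.1528] F [ 4.8946 -2.3671  2.6143] M [-0.4395 -0.7186 -0.2714] q [ 0.2386 -0.1537  2.0198 -0.1293  0.8659  0.303 ] 0.012276837353271971
[[-0.0, -0.006, -0.0077, -0.0233, 0.0, 0.0], [-0.0, -0.0122, -0.0153, -0.0467, 0.0, 0.0], [-0.0, -0.0187, -0.0226, -0.07, 0.0001, 0.0001], [-0.0, -0.0255, -0.0296, -0.0933, 0.0001, 0.0001], [-0.0001, -0.0325, -0.0364, -0.1167, 0.0001, 0.0001], [-0.0001, -0.0398, -0.0429, -0.14, 0.0001, 0.0001], [-0.0001, -0.0473, -0.0492, -0.1633, 0.0001, 0.0001], [-0.0001, -0.0551, -0.0552, -0.1867, 0.0002, 0.0002], [-0.0001, -0.063, -0.0609, -0.21, 0.0002, 0.0002], [-0.0001, -0.0712, -0.0663, -0.2333, 0.0002, 0.0002]]
```

apply_moves(rows=[0,-0.006,-0.0077,-0.0233,0,0,0,-0.0122,-0.0153,-0.0467,0,0,0,-0.0187,-0.0226,-0.07,0,0,0,-0.0255,-0.0296,-0.0933,0,0,0,-0.0325,-0.0364,-0.1167,0,0,0,-0.0398,-0.0429,-0.14,0,0,0,-0.0473,-0.0492,-0.1633,0,0,0,-0.0551,-0.0552,-0.1867,0,0,0,-0.063,-0.0609,-0.21,0,0,0,-0.0712,-0.0663,-0.2333,0,0,0,-0.0712,-0.0663,-0.2333,0,0,0,-0.0712,-0.0663,-0.2333,0,0])

```text
t: 6.75
tool_pos: [0.4889, 0.1879, 0.2205]
tool_rot: [1.759, 1.756, 0.73]
contact_force: [2.0, -2.8, 5.0]
opening: 0.0125
grip_force: 40.0
```

```bash
python3 tilt.py; python3 -c "
from arc import *
arc([.4663,.1877,.062],[-1,-2,-3,-4])
im,P=snap('side','3');cv2.imwrite('pics/s3.png',cv2.resize(im[150:270,150:300],None,fx=5,fy=5,interpolation=cv2.INTER_CUBIC))"
```

```text
t 6.75 tool tilt 63.17 tilt from rail 63.26 r 0.1351 grasp [0.5271 0.1878 0.1826] F [ 2.0132 -2.7557  5.0375] M [-0.3972 -0.4841 -0.4462] q [ 0.3118 -0.4272  2.2765 -0.4186  0.5693  0.583 ] 0.012515317706379803
[[0.0, 0.0028, 0.0038, 0.0111, -0.0, -0.0], [0.0, 0.0054, 0.0076, 0.0222, -0.0, -0.0], [0.0, 0.0081, 0.0114, 0.0333, -0.0, -0.0001], [0.0, 0.0106, 0.0153, 0.0444, -0.0, -0.0001]]
```

View pics/s3.png

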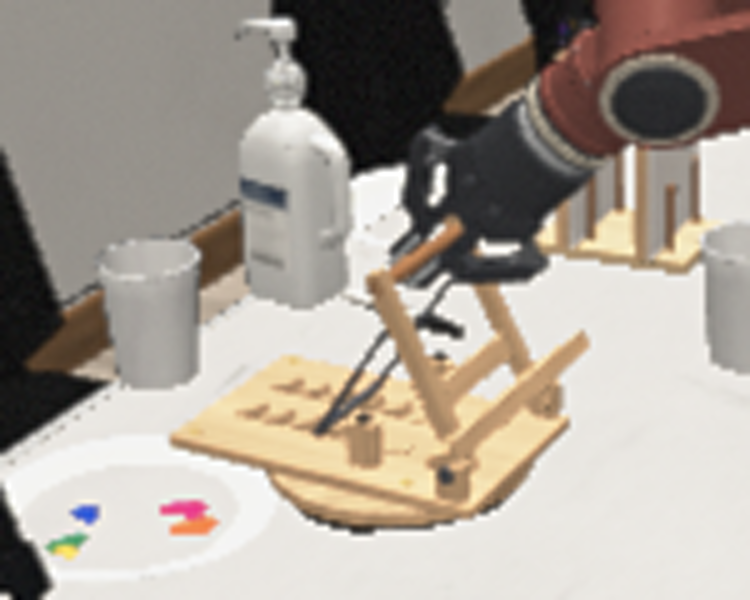

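The frame is up at 63.2° and the prop's foot bar sits at crop (322,430) among the teeth. Letting down slowly.

apply_moves(rows=[0,0.0014,0.0019,0.0056,0,0,0,0.0028,0.0038,0.0111,0,0,0,0.0041,0.0057,0.0167,0,0,0,0.0054,0.0076,0.0222,0,0,0,0.0068,0.0095,0.028,0,0,0,0.0081,0.0114,0.0333,0,0,0,0.0081,0.0114,0.0333,0,0])

```text
t: 7.5
tool_pos: [0.4975, 0.1879, 0.2189]
tool_rot: [1.794, 1.79, 0.69]
contact_force: [4.0, -4.0, 5.1]
opening: 0.0126
grip_force: 40.0
```

```bash
python3 tilt.py; python3 -c "
from arc import *
arc([.4663,.1877,.062],[-.5,-1,-1.5,-2,-2.5,-3])"
```

```text
t 7.5 tool tilt 60.14 tilt from rail 60.09 r 0.135 grasp [0.5336 0.1878 0.179 ] F [ 4.0309 -3.9769  5.0561] M [-0.4641 -0.551  -0.4582] q [ 0.299  -0.3887  2.239  -0.3558  0.6086  0.5222] 0.0125711454290538
[[0.0, 0.0014, 0.0019, 0.0056, -0.0, -0.0], [0.0, 0.0027, 0.0038, 0.0111, -0.0, -0.0], [0.0, 0.0041, 0.0057, 0.0167, -0.0, -0.0], [0.0, 0.0054, 0.0076, 0.0222, -0.0, -0.0], [0.0, 0.0067, 0.0095, 0.0278, -0.0, -0.0], [0.0, 0.008, 0.0114, 0.0333, -0.0, -0.0001]]
```

apply_moves(rows=[0,0.0014,0.0019,0.0056,0,0,0,0.0027,0.0038,0.0111,0,0,0,0.0041,0.0057,0.0167,0,0,0,0.0041,0.0057,0.0167,0,0])

```text
t: 7.9
tool_pos: [0.501, 0.188, 0.2187]
tool_rot: [1.813, 1.808, 0.667]
contact_force: [-15.3, -5.4, 17.3]
opening: 0.0123
grip_force: 42.0
```

```bash
python3 tilt.py; python3 -c "
from arc import *
arc([.4663,.1877,.062],[-.5,-1,-1.5,3,6])"
```

```text
t 7.9 tool tilt 58.53 tilt from rail 58.98 r 0.1351 grasp [0.5359 0.1879 0.1778] F [-15.3252  -5.3589  17.3087] M [-0.6492  0.3398 -0.6541] q [ 0.2939 -0.3717  2.2204 -0.3276  0.6334  0.4953] 0.012341697505942089
[[0.0, 0.0014, 0.0019, 0.0056, -0.0, -0.0], [0.0, 0.0028, 0.0038, 0.0111, -0.0, -0.0], [0.0, 0.0041, 0.0056, 0.0167, -0.0, -0.0], [-0.0, -0.0087, -0.011, -0.0333, 0.0001, 0.0001], [-0.0001, -0.018, -0.0214, -0.0667, 0.0001, 0.0002]]
```

Bearing force appears at 59° (about 23 N against the motion), so the prop is in the third notch. I'll relieve the load and let go.

apply_moves(rows=[0,-0.001,-0.0014,-0.004,0,0,0,-0.0022,-0.003,-0.008,0,0,0,-0.0022,-0.003,-0.008,0,0])

```text
t: 8.2
tool_pos: [0.4993, 0.1879, 0.2187]
tool_rot: [1.802, 1.799, 0.68]
contact_force: [3.0, -4.5, 5.7]
opening: 0.0126
grip_force: 40.1
```

apply_moves(rows=[0,0,0,0,0,0,0,0,0,0,0,0,0,0,0,0,0,0,0,0,0,0,0,0,0,0,0,0,0,0,0,0,0,0,0,0], grip=0.5)

```text
t: 8.8
tool_pos: [0.4984, 0.188, 0.2167]
tool_rot: [1.805, 1.801, 0.677]
contact_force: [0.2, 0.1, 0.1]
opening: 0.0421
grip_force: 0.0
```

apply_moves(rows=[0,0,-0.03,0,0,0,0,0,-0.07,0,0,0,0,0,-0.12,0,0,0,0,0,-0.18,0,0,0,0,0,-0.24,0,0,0,0,0,-0.24,0,0,0,0,0,-0.24,0,0,0])

```text
t: 9.5
tool_pos: [0.4036, 0.1884, 0.3264]
tool_rot: [1.803, 1.8, 0.68]
contact_force: [1.1, 0.3, -1.2]
opening: 0.0426
grip_force: 0.0
```

```bash
python3 tilt.py
python3 - <<'E'
from deck import *
deck("4")
# canvas pose
print(delta([.44,-.05,.40],down(np.deg2rad(4.4))))
im,P=load("side","4");cv2.imwrite('pics/s4.png',cv2.resize(im[150:270,150:300],None,fx=5,fy=5,interpolation=cv2.INTER_CUBIC))
E
```

```text
t 9.5 tool tilt 59.34 tilt from rail 96.91 r 0.2257 grasp [0.4392 0.1884 0.286 ] F [ 1.063   0.3344 -1.1591] M [-0.0395  0.323  -0.0282] q [ 0.3856 -0.7669  2.2848 -0.3078  0.9626  0.4773] 0.04258973639079635
top ((575.5424194335938, 183.49864196777344), (153.54664611816406, 256.376953125), 88.00593566894531) 527
side ((577.1029052734375, 191.06854248046875), (258.40679931640625, 160.20465087890625), 1.5012681484222412) 934
[-0.3966  0.1297 -0.0551  0.4562  0.0186 -0.048 ]
```

View pics/s4.png

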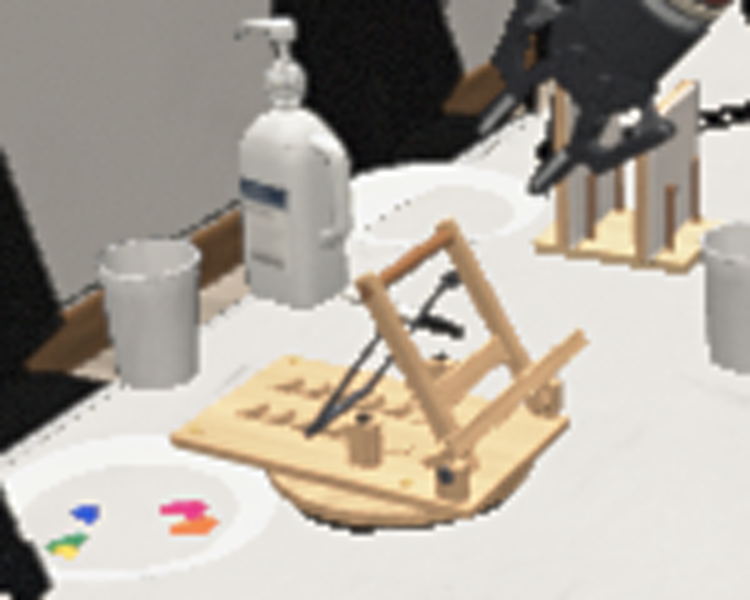

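The frame stands on its prop at about 59°, free of the gripper (rail at crop (410,260), prop foot at (312,430)). Next is the tall canvas.

Run:
```python
from h import *
print(delta([.630,-.285,.36],down(np.deg2rad(4.4))))
```

```text
[-0.7875  0.3251  0.2041  0.4562  0.0186 -0.048 ]
```

apply_moves(rows=[-0.7875,0.3251,0.2041,0.4562,0.0186,-0.048,-0.7875,0.3251,0.2041,0.4562,0.0186,-0.048,-0.7875,0.3251,0.2041,0.4562,0.0186,-0.048,-0.7875,0.3251,0.2041,0.4562,0.0186,-0.048,-0.7875,0.3251,0.2041,0.4562,0.0186,-0.048,-0.7875,0.3251,0.2041,0.4562,0.0186,-0.048,-0.7875,0.3251,0.2041,0.4562,0.0186,-0.048,-0.7875,0.3251,0.2041,0.4562,0.0186,-0.048,-0.7875,0.3251,0.2041,0.4562,0.0186,-0.048,-0.7875,0.3251,0.2041,0.4562,0.0186,-0.048,-0.7875,0.3251,0.2041,0.4562,0.0186,-0.048,-0.7875,0.3251,0.2041,0.4562,0.0186,-0.048,-0.7875,0.3251,0.2041,0.4562,0.0186,-0.048,-0.7875,0.3251,0.2041,0.4562,0.0186,-0.048,-0.7875,0.3251,0.2041,0.4562,0.0186,-0.048], grip=0.7)

```text
t: 11.1
tool_pos: [0.6299, -0.2836, 0.3613]
tool_rot: [2.133, 2.306, 0.003]
contact_force: [-0.3, -0.7, -0.6]
opening: 0.0598
grip_force: 0.0
```

Run:
```python
from deck import *
o=ctrl.get_obs();print(o["t"],o["tool_pos"],o["q"],o["contact_force"])
deck("5")
print(delta([.630,-.285,.232],down(np.deg2rad(4.4))))
from scipy.optimize import least_squares
for n in("top","side"):
    im,P=load(n,"5");Q=P.reshape(-1,3);hsv=cv2.cvtColor(im,cv2.COLOR_BGR2HSV).reshape(-1,3).astype(int)
    wood=(hsv[:,0]>5)&(hsv[:,0]<24)&(hsv[:,1]>70);x,y,z=Q.T;z=z-.003
    for lab,s in(("L",1),("R",-1)):
        m=wood&(abs(y-.188-s*.055)<.009)&(z>.1)&(z<.2)&(x>.45)&(x<.58)
        if m.sum()<10:continue
        # perpendicular offset from hinge line in direction out of front at tilt 59.3
        t=np.deg2rad(59.2);u=(x[m]-.4663)*np.cos(t)+(z[m]-.062)*np.sin(t);w=-(x[m]-.4663)*np.sin(t)+(z[m]-.062)*np.cos(t)
        print(n,lab,m.sum(),"u",np.percentile(u,[2,50,98]),"w",np.percentile(w,[5,50,95]),"slope",np.polyfit(u,w,1))
    m=wood&(abs(y-.188)<.12)&(z>.055)&(z<.13)&(x>.4)&(x<.52)
    t=np.deg2rad(59.2);u=(x-.4663)*np.cos(t)+(z-.062)*np.sin(t);w=-(x-.4663)*np.sin(t)+(z-.062)*np.cos(t)
    m&=(w>.012);print(n,"ledge/lip",m.sum(),"y",np.percentile(y[m],[1,50,99]),"u",np.percentile(u[m],[2,50,98]),"w",np.percentile(w[m],[5,50,98]))
```

```text
11.1 [ 0.6299 -0.2836  0.3613] [-0.5313  0.1787  1.3818  0.0021  1.5804 -0.6095] [-0.278  -0.7067 -0.5736]
top ((574.9981689453125, 132.763671875), (31.013418197631836, 254.1075439453125), 87.80036163330078) 21
side ((577.0125122070312, 192.7095947265625), (155.9591827392578, 254.42889404296875), 89.97776794433594) 912
[-0.0023 -0.0008  0.2166  0.0016 -0.0004  0.0009]
top ledge/lip 13 y [0.2725 0.278  0.2844] u [0.0126 0.0185 0.0274] w [0.0264 0.0334 0.0418]
side L 131 u [0.0452 0.0922 0.1422] w [-0.0088  0.0013  0.0063] slope [-0.0127  0.0014]
side R 101 u [0.0436 0.0925 0.1425] w [-0.0068  0.0017  0.0065] slope [-0.0369  0.0044]
side ledge/lip 155 y [0.0916 0.2094 0.2906] u [0.0123 0.0188 0.0265] w [0.0221 0.0294 0.034 ]
```

apply_moves(rows=[-0.002,0,0.04,0,0,0.001,-0.002,0,0.08,0,0,0.001,-0.002,0,0.12,0,0,0.001,-0.002,0,0.16,0,0,0.001,-0.002,0,0.19,0,0,0.001,-0.002,0,0.2166,0,0,0.001,-0.002,0,0.2166,0,0,0.001])

```text
t: 11.9
tool_pos: [0.6295, -0.285, 0.2288]
tool_rot: [-2.133, -2.302, -0.002]
contact_force: [0.2, 0.4, 0.1]
opening: 0.0597
grip_force: 0.0
```

apply_moves(rows=[0,0,0,0,0,0,0,0,0,0,0,0,0,0,0,0,0,0,0,0,0,0,0,0,0,0,0,0,0,0,0,0,0,0,0,0,0,0,0,0,0,0,0,0,0,0,0,0], grip=0, grip_force=40)

```text
t: 12.7
tool_pos: [0.6308, -0.2864, 0.2338]
tool_rot: [2.134, 2.301, 0.003]
contact_force: [-2.0, -0.2, 6.4]
opening: 0.0156
grip_force: 43.8
```

apply_moves(rows=[0,0,-0.02,0,0,0,0,0,-0.05,0,0,0,0,0,-0.09,0,0,0,0,0,-0.13,0,0,0,0,0,-0.18,0,0,0,0,0,-0.23,0,0,0,0,0,-0.28,0,0,0,0,0,-0.33,0,0,0,0,0,-0.36,0,0,0,0,0,-0.36,0,0,0,0,0,-0.36,0,0,0])

```text
t: 13.8
tool_pos: [0.63, -0.286, 0.4473]
tool_rot: [2.135, 2.303, 0.004]
contact_force: [-0.2, 0.6, -1.6]
opening: 0.0158
grip_force: 42.9
```

Run:
```python
from h import *
o=ctrl.get_obs();print(o)
R0=Rn.from_rotvec(o["tool_rot"]).as_matrix();print(R0)
for n in("top","side"):
    im,P=snap(n,"6");Q=P.reshape(-1,3);x,y,z=Q.T;hsv=cv2.cvtColor(im,cv2.COLOR_BGR2HSV).reshape(-1,3).astype(int)
    m=(abs(x-.63)<.035)&(abs(y+.285)<.09)&(z>.2)&(z<.39)&(hsv[:,2]>110);q=Q[m]
    A=np.c_[q[:,1:],np.ones(len(q))];w=np.ones(len(q),bool)
    for _ in range(6):
        s=np.linalg.lstsq(A[w],q[w,0],rcond=None)[0];w=abs(q[:,0]-A@s)<.006
    q=q[w];print(n,len(q),s,"y",np.percentile(q[:,1],[1,50,99]),"z",np.percentile(q[:,2],[.5,99.5]))
im=load("top","6")[0];cv2.imwrite("pics/t6.png",cv2.resize(im[90:250,145:345],None,fx=4,fy=3.7,interpolation=cv2.INTER_CUBIC))
```

```text
{'t': 13.8, 'q': array([-0.5342,  0.1655,  1.2568,  0.0021,  1.7181, -0.6094]), 'dq': array([-0.0009,  0.0199,  0.0433,  0.0005, -0.0005,  0.0005]), 'effort': array([  0.0552, -48.9986, -41.2969,   0.0067,  -0.0046,   0.0002]), 'tool_pos': array([ 0.63  , -0.286 ,  0.4473]), 'tool_rot': array([2.1355, 2.3032, 0.0036]), 'contact_force': array([-0.2224,  0.6361, -1.5908]), 'wrist_torque': array([-0.0707, -0.0193, -0.0301]), 'grip_force': 42.85304367542267, 'opening': 0.015834072092141473}
[[-0.0755  0.9971  0.0021]
 [ 0.9971  0.0755  0.0012]
 [ 0.001   0.0022 -1.    ]]
top 1049 [-0.0825  0.0091  0.5962] y [-0.3499 -0.2876 -0.2215] z [0.2275 0.3882]
side 429 [-0.0658  0.008   0.6038] y [-0.3496 -0.2737 -0.2142] z [0.2299 0.3882]
```

View pics/t6.png

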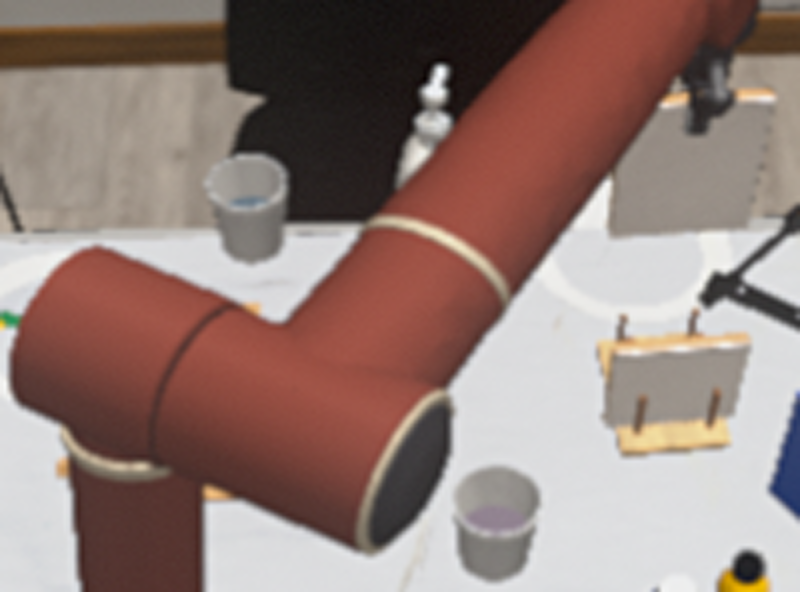

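The tall canvas is gripped at its top centre (crop (710,100)), clear of the rack, and the square canvas still stands in its slot. Now moving to the easel.

```bash
cat >> h.py <<'E'
TH=np.deg2rad(59.2);EU=np.array([np.cos(TH),0,np.sin(TH)]);EW=np.array([-np.sin(TH),0,np.cos(TH)])
LED=np.array([.4663,.190,.062])+.022*EU+.007*EW
def cpose(dx,dz,y=.190,th=0,L=.2178):
    B=LED+dx*EU+dz*EW;B[1]=y;t=TH+np.deg2rad(th);u=np.array([np.cos(t),0,np.sin(t)]);w=np.array([-np.sin(t),0,np.cos(t)])
    return B+L*u,np.array([[0,1.,0],-w,-u]).T
E
python3 - <<'E'
from h import *
print(delta([.62,.19,.45],down(0))); print(cpose(.08,.012))
E
```

```text
[ 0.7921  0.0436 -0.006  -0.0007 -0.002   0.0481]
(array([0.6137, 0.19  , 0.3464]), array([[ 0.   ,  0.859, -0.512],
       [ 1.   , -0.   , -0.   ],
       [ 0.   , -0.512, -0.859]]))
```

apply_moves(rows=[0.03,0.002,0,0,0,0.002,0.09,0.005,0,0,0,0.006,0.16,0.009,0,0,0,0.01,0.23,0.013,0,0,0,0.014,0.3,0.017,0,0,0,0.018,0.37,0.02,0,0,0,0.022,0.44,0.024,0,0,0,0.027,0.51,0.028,0,0,0,0.031,0.58,0.032,0,0,0,0.035,0.65,0.036,-0.006,0,0,0.04,0.71,0.04,-0.006,0,0,0.044,0.76,0.042,-0.006,0,0,0.047,0.792,0.0436,-0.006,0,-0.002,0.048,0.792,0.0436,-0.006,0,-0.002,0.048,0.792,0.0436,-0.006,0,-0.002,0.048])

```text
t: 15.4
tool_pos: [0.6196, 0.1905, 0.4506]
tool_rot: [2.218, 2.221, -0.003]
contact_force: [-0.1, -0.0, -0.8]
opening: 0.0152
grip_force: 42.7
```

Run:
```python
from h import *
o=ctrl.get_obs();print(o["t"],o["tool_pos"],o["q"],o["opening"]);print(delta(*cpose(.08,.012)))
```

```text
15.4 [0.6196 0.1905 0.4506] [ 0.1845  0.0627  1.3623 -0.003   1.7166  0.1827] 0.015192297122440163
[-0.0003 -0.0099  0.1736  0.3425  0.0021  0.0004]
```

apply_moves(rows=[0,0,0,0.04,0,0,0,0,0,0.1,0,0,0,0,0,0.16,0,0,0,0,0,0.22,0.001,0,0,0,0,0.28,0.001,0,0,0,0,0.32,0.002,0,0,0,0,0.3425,0.002,0,0,-0.002,0.03,0.3425,0.002,0,0,-0.004,0.07,0.3425,0.002,0,0,-0.006,0.11,0.3425,0.002,0,0,-0.009,0.15,0.3425,0.002,0,0,-0.0099,0.1736,0.3425,0.002,0,0,-0.0099,0.1736,0.3425,0.002,0,0,-0.0099,0.1736,0.3425,0.002,0])

```text
t: 16.8
tool_pos: [0.6148, 0.1891, 0.3483]
tool_rot: [-1.92, -1.918, 0.525]
contact_force: [0.1, 0.2, -2.1]
opening: 0.0154
grip_force: 42.8
```

```bash
cat > rel.py <<'E'
from h import *
# canvas relative to stile plane / ledge from side cloud
o=ctrl.get_obs();print(o["t"],o["tool_pos"],o["q"],o["contact_force"],o["opening"])
import sys
im,P=snap("side",sys.argv[1]);Q=P.reshape(-1,3);hsv=cv2.cvtColor(im,cv2.COLOR_BGR2HSV).reshape(-1,3).astype(int)
q=Q-[0,0,.003]-LED;u=q@EU;w=q@EW;y=Q[:,1]
m=(hsv[:,1]<60)&(hsv[:,2]>100)&(u>-.01)&(u<.24)&(w>.005)&(w<.06)&(abs(y-.19)<.1)
if m.sum()>20:print("face n",m.sum(),"u",np.percentile(u[m],[.5,50,99.5]),"w",np.percentile(w[m],[5,50,95]),"y",np.percentile(y[m],[1,99]),np.polyfit(u[m],w[m],1))
R=Rn.from_rotvec(o["tool_rot"]).as_matrix();B=o["tool_pos"]+.2178*R[:,2]-LED;print("model bottom dx,dz",B@EU,B@EW,"y",B[1]+LED[1],"tilt",np.rad2deg(np.arctan2(-R[2,2],-R[0,2])))
cv2.imwrite(f"pics/r{sys.argv[1]}.png",cv2.resize(im[110:260,150:310],None,fx=4.5,fy=4,interpolation=cv2.INTER_CUBIC))
E
python3 rel.py 7; python3 -c "
from h import *
print(delta(*cpose(.015,.012)),delta(*cpose(0.,.012)))"
```

```text
16.8 [0.6148 0.1891 0.3483] [0.1566 0.3212 1.2836 0.092  2.0646 0.1795] [ 0.1451  0.2463 -2.0945] 0.015442504111817374
face n 1063 u [0.081  0.1599 0.2389] w [0.0127 0.0162 0.0197] y [0.1246 0.2567] [-0.0042  0.0168]
model bottom dx,dz 0.0821093805999998 0.011498834768618913 y 0.1894255099335713 tilt 59.34260421329743
[ 0.001   0.      0.1134  0.0027 -0.001  -0.0003] [ 0.001  -0.0001  0.1384  0.0027 -0.001  -0.0003]
```

View pics/r7.png

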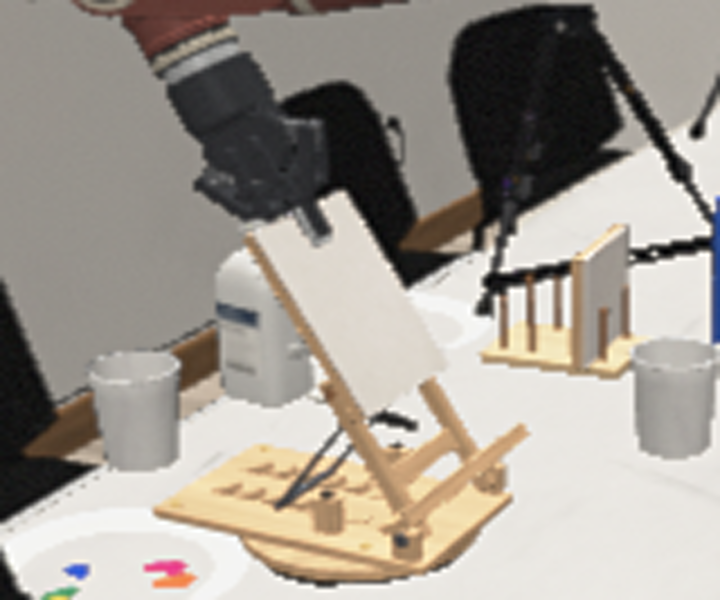

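The canvas is held in line with the frame, its lower end just overlapping the stile tops (crop (390,400)). I'll slide it down the slope, 1 mm further out.

apply_moves(rows=[0.001,-0.0015,0.01,0.002,0,0,0.001,-0.0015,0.03,0.002,0,0,0.001,-0.0015,0.05,0.002,0,0,0.001,-0.0015,0.07,0.002,0,0,0.001,-0.0015,0.09,0.002,0,0,0.001,-0.0015,0.105,0.002,0,0,0.001,-0.0015,0.116,0.002,0,0,0.001,-0.0015,0.116,0.002,0,0,0.001,-0.0015,0.116,0.002,0,0])

```text
t: 17.75
tool_pos: [0.5784, 0.1902, 0.2885]
tool_rot: [-1.918, -1.917, 0.528]
contact_force: [0.5, 0.2, -1.5]
opening: 0.0154
grip_force: 42.7
```

```bash
python3 rel.py 8; python3 -c "
from h import *
print(delta(*cpose(.005,.012)),delta(*cpose(0.,.012)))"
```

```text
17.75 [0.5784 0.1902 0.2885] [0.1661 0.2769 1.4376 0.0928 1.9576 0.1783] [ 0.5085  0.2468 -1.5135] 0.015430681598050498
face n 1175 u [0.0103 0.1001 0.1903] w [0.0133 0.0171 0.0212] y [0.1257 0.2574] [-0.0044  0.0176]
model bottom dx,dz 0.012138132394471276 0.012796463189429053 y 0.19045358475118246 tilt 59.16479069353954
[-0.0003  0.0011  0.0125 -0.     -0.0007 -0.0001] [-0.0003  0.0011  0.0209 -0.     -0.0007 -0.0001]
```

apply_moves(rows=[0,0,0.004,0,0,0,0,0,0.008,0,0,0,0,0,0.012,0,0,0,0,0,0.014,0,0,0,0,0,0.016,0,0,0,0,0,0.016,0,0,0])

```text
t: 18.4
tool_pos: [0.5733, 0.1902, 0.2798]
tool_rot: [-1.918, -1.917, 0.529]
contact_force: [-0.2, 0.2, -2.0]
opening: 0.0157
grip_force: 42.8
```

apply_moves(rows=[0,0,0.0015,0,0,0,0,0,0.003,0,0,0,0,0,0.0045,0,0,0,0,0,0.0045,0,0,0])

```text
t: 18.8
tool_pos: [0.5721, 0.1902, 0.2781]
tool_rot: [-1.918, -1.917, 0.528]
contact_force: [0.9, -0.1, -0.1]
opening: 0.0156
grip_force: 43.1
```

```bash
python3 rel.py 9
```

```text
18.8 [0.5721 0.1902 0.2781] [0.1676 0.2705 1.4627 0.0928 1.9385 0.178 ] [ 0.8726 -0.0538 -0.0994] 0.015559833372074254
face n 1142 u [0.0042 0.0905 0.1781] w [0.0134 0.0172 0.0213] y [0.127  0.2578] [-0.0059  0.0178]
model bottom dx,dz 2.4065349552406698e-05 0.012834645032133505 y 0.19043492343547824 tilt 59.17631965410362
```

apply_moves(rows=[0,0.002,0,0,0,0,0,0.004,0,0,0,0,0,0.006,0,0,0,0,0,0.0075,0,0,0,0,0,0.0075,0,0,0,0])

```text
t: 19.35
tool_pos: [0.5757, 0.1903, 0.276]
tool_rot: [-1.917, -1.916, 0.529]
contact_force: [-1.7, 0.3, 5.3]
opening: 0.0152
grip_force: 43.6
```

```bash
python3 rel.py 10
```

```text
19.35 [0.5757 0.1903 0.276 ] [0.1667 0.2807 1.4545 0.0927 1.9384 0.1771] [-1.6982  0.3229  5.3089] 0.015156159837748278
face n 1150 u [0.004  0.0893 0.1783] w [0.0095 0.0135 0.0175] y [0.126  0.2574] [-0.0073  0.0142]
model bottom dx,dz 6.56401196979007e-05 0.009056723037263572 y 0.1904911593312866 tilt 59.07564727159261
```

apply_moves(rows=[0,0,0,0,0,0,0,0,0,0,0,0,0,0,0,0,0,0,0,0,0,0,0,0,0,0,0,0,0,0,0,0,0,0,0,0], grip=0.45)

```text
t: 20.0
tool_pos: [0.5759, 0.1902, 0.2753]
tool_rot: [-1.918, -1.917, 0.528]
contact_force: [-0.1, 0.4, 1.0]
opening: 0.0382
grip_force: 0.0
```

apply_moves(rows=[0,0,-0.02,0,0,0,0,0,-0.05,0,0,0,0,0,-0.09,0,0,0,0,0,-0.14,0,0,0,0,0,-0.2,0,0,0,0,0,-0.2,0,0,0,0,0,-0.2,0,0,0,0,0,-0.2,0,0,0])

```text
t: 20.8
tool_pos: [0.6371, 0.1901, 0.3773]
tool_rot: [-1.917, -1.916, 0.53]
contact_force: [-0.5, 0.9, -0.2]
opening: 0.0384
grip_force: 0.0
```

```bash
python3 rel.py 11; python3 -c "
from deck import *
deck('12')"
```

```text
20.8 [0.6371 0.1901 0.3773] [0.1532 0.3641 1.1837 0.0935 2.1268 0.1815] [-0.4821  0.891  -0.1961] 0.03837049501585535
face n 1170 u [0.0036 0.0914 0.1777] w [0.0095 0.0133 0.0171] y [0.1259 0.2573] [-0.0118  0.0144]
model bottom dx,dz 0.11852553553997702 0.008340434810833294 y 0.19023612785838157 tilt 59.04669760060764
top ((455.7060852050781, 183.74107360839844), (18.967605590820312, 146.55392456054688), 1.954272747039795) 85
side ((575.453125, 188.0855712890625), (164.5813751220703, 252.66693115234375), 89.28604125976562) 902
```

View pics/r11.png

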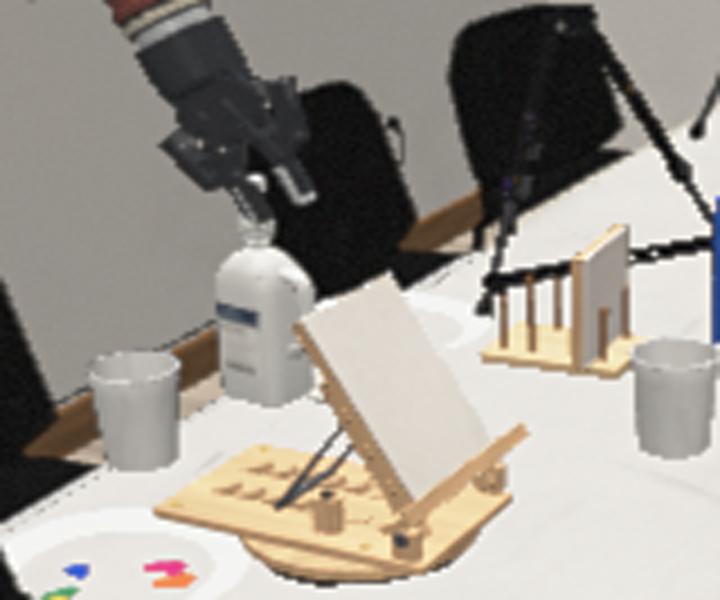

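The canvas stands on the middle of the ledge, white face out and flat on the frame (crop (400,390)). The prop is in its notch at (285,500) and the gripper is clear, so I'm handing in.

```bash
python3 -c "
from station import ctrl
print(ctrl.finish_job())"
```

```text
the job is handed in; nothing more can be done
None
```

I handed the job in at about 21 s of the 61 s allowed; the hand-in returned no verdict. The deck measures square to within about 1°. The frame rests on its prop at about 59°, in the third notch. The tall canvas stands on the middle of the ledge, white face out and flat against the frame, with the gripper clear.

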